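# Shut the optics box, then hold the lens face down for dusting

## Task

The spare lenses are back in their storage box: shut its lid fully so that no dust settles on them. Then draw the post-mounted lens (the one in the square mount) up out of its post holder without touching the glass and hold it up, lens 20 cm or more above the table, tipped so that its domed front looks down towards the table by 45 degrees or more below level, ready for the dust to be blown off. Finish while still holding it there, quite still and touching nothing but the gripper, and leave the iris and the other things where they are.

Things in the scene. Friction and masses are not known exactly. Their poses are not given: they have to be found in the camera images.
- optics_box: Grey plastic storage box for spare optics, fixed to the table; 120 mm (its x) by 160 mm (its y), 45 mm high without lid. Origin at the centre of its underside, z up. Its -x side, roughly towards the robot, is the front; the lid is hinged along the top of its +x side, away from the robot. Foam and small lenses inside lie below the rim.
- lid (a joint): Angle of the box's lid in rad: 0 fully shut, 1.57 standing upright, at most 1.75. It starts between 1.0 and 1.6. The hinge is a little stiff (about 0.09 N m): the lid stays where it is left, and about 1.5 N near its front edge moves it down.
- lid_hinge (a point): Middle of the lid's hinge line, which runs along the box's y, 45.5 mm above the table and 60 mm from the box's centre along its +x. The lid is a flat plate: 120 mm from hinge to front edge, 160 mm wide, 5 mm thick; shut, its top is 50.5 mm above the table. Axes turn with the lid: -x from the hinge to the front edge, z out of the lid's outer (upper) face.
- lid_tab (a point): Upper face of the finger tab in the middle of the lid's front edge, 125 mm from the hinge line; the tab is 50 mm wide, 5 mm thick and stands 11 mm out over the front edge. Axes as those of lid_hinge.
- lens_centre (a point): Post-mounted lens, loose, about 0.14 kg: a black square plate, 40.6 mm wide (its y) and high (its z), 12.7 mm thick (its x), with a 25 mm glass lens; this point is the centre of both. Front = its -x side. Starts upright, front facing the robot's side within 45 degrees, this point 115 mm above the table. The plate's left and right edges (its y faces) are plain and free to grip from above.
- post_foot (a point): Lower end of the lens's steel post, 12.7 mm thick, which runs down from under the plate to 95.3 mm below lens_centre along the lens's -z. A black collar on the post (25 mm across, 12 mm high, its underside 55.3 mm below lens_centre) rests on the mouth of the post holder and carries the lens. At the start this point is 40 mm down in the holder.
- lens_glass: The clear glass of the lens, 25 mm across, fixed in the middle of the plate; not to be touched. It bulges up to 3 mm out of the plate's front (-x); at the back it is flat, sunk, with a dark metal ring round it. Origin at lens_centre, same axes.
- lens_holder: Post holder that carries the lens, fixed to the table: a black upright tube 28 mm across on a 30 by 75 mm base, mouth 60 mm above the table, bore 15 mm wide. The post is free in it (the thumbscrew on its side is already slack) and lifts straight out after a rise of 40 mm. Origin at the centre of its underside.
- iris_centre (a point): Bystander: centre of an iris diaphragm, a black round ring 41 mm across and 11 mm thick with a short lever, loose on a like post and collar in another post holder, 115 mm above the table. To be left alone.
- iris_holder: The iris's post holder, the same as the other, fixed. Origin at the centre of its underside.
- duster: Bystander: white air-duster can standing upright, 52 mm across, 170 mm high. Origin at the centre of its underside. To be left alone.
- goggles: Bystander: amber safety goggles standing on the table, 145 mm wide (its y), 120 mm deep, 50 mm high. Origin at the table under the nose bridge, arms along +x. To be left alone.
- driver: Bystander: a screwdriver lying on the table, 160 mm long. To be left alone.

How it is judged (in metres and radians):
On the way, in this order (a step that is already met when the one before it is completed fails the run):
1. the lid of the optics box is fully shut (value of joint lid below 0.05 rad), for 0.2 s.
2. the lens is drawn out of its holder, held by the gripper (height (world z) of post_foot above 0.07 m and contact force between the fingers and lens above 1 N and contact force between lens and lens_holder below 0.1 N), for 0.2 s.
At the end, for the whole second after the job is handed in: The lid is shut (within 0.05 rad); the lens's centre is at least 190 mm above the table, its front looking at least 35 degrees below level (45 asked), gripped by the fingers, touching neither post holder, box, iris nor can, and still (under 30 mm/s and 0.2 rad/s) (value of joint lid below 0.05 rad and height (world z) of lens_centre above 0.19 m and angle between lens_centre's own x axis and vertical below 0.96 rad and contact force between the fingers and lens above 1 N and contact force between lens and lens_holder below 0.1 N and contact force between lens and iris below 0.1 N and contact force between lens and iris_holder below 0.1 N and contact force between lens and optics_box below 0.1 N and contact force between lens and duster below 0.1 N and linear speed of lens below 0.03 m/s and angular speed of lens below 0.2 rad/s); the arm keeps its last pose, push and grip.
It fails at once if the glass of the lens is touched by the robot (contact force between any of the arm, the fingers and lens_glass above 0.5 N).
It fails at once if the iris is disturbed (distance of iris_centre from where it was at the start of the episode above 0.015 m).
It fails at once if the can is disturbed (distance of duster from where it was at the start of the episode above 0.025 m).
It fails at once if the goggles are disturbed (distance of goggles from where it was at the start of the episode above 0.025 m).
It fails at once if the screwdriver is disturbed (distance of driver from where it was at the start of the episode above 0.025 m).
It also fails if it takes over 54 s, if anything falls off the work surface, if the arm or the gripper's body presses on something with over 40 N, if the wrist force passes 120 N, or if a joint passes its speed limit or range.

## Robot

A 6-joint arm with a two-finger parallel gripper is mounted at the origin on the work surface. World frame = base frame: x ahead of the robot, y to its left, z up, the work surface at z = 0. Lengths are in m, angles in degrees, forces in N, time in s.
With the tool pointing down it reaches from about 0.375 to 0.9 m from the base axis. Payload 3.1 kg.
Tool frame: the origin (TCP) lies at the very end of the fingers, on their centre line; the grasp point (between the pads) lies 19 mm behind it; z points along the fingers, y is the line along which they close (so a half turn about z gives the same grasp; the last joint's range is limited). The gripper opens to 87 mm and grips with 3 to 60 N. Pads are 19 mm wide; open, the fingers measure 117 mm over their backs; the gripper's body (75 mm by 190 mm) begins 51 mm behind the grasp point.
Start: joints at [-10.227, 30.224, 82.088, -0, 67.689, -10.227], TCP at [0.625, 0, 0.183] pointing down, gripper open.
Joint ranges: [-176.69, 176.69], [-43.24, 126.21], [12.49, 139.97], [-82, 262], [0, 151.66], [-163.58, 163.58]. Speed limits (degrees/s): [159.86, 159.86, 180, 180, 180, 180].

## Interface

Orientations are given as a 3x3 rotation matrix whose columns are the frame's x, y, z axes.
In Python, from rig import bot gives the robot as it stands.
- The arm moves only by the tool move_arm, never from a script. Its argument "increments" is a list of rows, each an object with "xyz": the shift along the tool's x, y, z in mm, a list of three; "roll": the turn about the tool's z in rad; "grip": the opening in per cent of the stroke, from 0 (shut) to 100 (fully open). A call has 1 to 5 rows; each row shifts and turns the commanded pose from where the row before left it, along the tool's axes as they then stand; what a row does not reach is not made up. A row lasts 1/12 s, in which the tool goes at most 41.7 mm and 7.16 degrees, less where a joint would pass 70% of its speed; a pose out of reach is approached as far as the arm can. A call is refused whole if a number of a shift passes 41.7 or a number of a turn 0.125, either way. A call with a gripper value outside its range is refused whole. The fingers move at their own pace and stop on an object; the grip force is fixed at half the most. Time passes only in rows, so rows that do not move let the fingers close. It gives the time, the measured TCP pose, the force, the opening and the grip force at its end, in the units of the state.
- bot.read_state(): the state, without advancing time (a new reading comes with each control period).
- bot.capture(name): name is "scene" or "side" or "wrist"; returns (picture, depth): 480x640x3 uint8, red, green, blue; 480x640 float32, m along the optical axis (not along the pixel's ray), 0 where there is no reading.
- bot.camera_model(name): a dict with "intrinsics" (3x3 intrinsics, pixels), "rvec" (rotation vector, rad) and "tvec" (3), from world to camera coordinates, as OpenCV has them; the wrist camera has in their place "tool_from_camera" (4x4, takes a point from camera to tool coordinates, whose origin is the TCP and whose axes are the flange's). Camera axes: x right, y down, z forward; pixel columns grow to the right and rows downward; lengths in m; the calibration is good to about 2 mm. A picture is of the moment at which its call begins: read the wrist's pose just before it. camera_model takes no time and is no camera call.
- bot.hand_in(): hands the job in; it is judged then, once.
Trained networks look in the newest picture that a camera, given by its name, has taken for a name from the list of things; names that differ only in an ending like _2 or _b are one class to them, and where a whole thing is asked for, a point or a joint stands for the part that bears it (a point fixed in the world has none). Each returns a list of dicts, best first, with "conf" (0 to 1); they miss things now and then, are a little off and sometimes report something else, mostly with a low value. They report only what shows in the picture. A call takes as long as a camera call.
- bot.spot_in(label, camera): "at" ([x, y, z] in m, in the coordinates of the camera as it stood for that picture, good to about 4 mm: the middle of the surface that is visible of it).
- bot.trace(label, camera): "mask" (480x640 bool, what is visible of it).
The state is a dict: "time_s": time; "joint_positions": joint angles; "qvel": joint speeds; "tau": joint torques, N m; "position": TCP position; "tcp_rot": TCP orientation; "force": force on the tool from outside, world axes, zero at the start; "moment": the same for the moment, N m; "opening": opening from 0.0 (shut) to 1.0 (fully open); "grasp_force": force on a finger pad.
Only numpy, scipy, OpenCV 4.12 (cv2) and the standard library are available. Lean on these libraries where they do the work, as an engineer would, in place of code of your own. Each camera call takes 0.05 s, during which the arm holds its last target. There are 200 camera calls.

## Working session

There is one attempt and no reset: what is moved stays moved. The work goes in short steps, Python scripts to look and compute and a tool call to move; the robot and the scene stay as the last step left them, time stands still between calls to the robot, and variables do not carry over. Pictures are saved under pics/ and viewed, at most 11 in all, crops included, and the job is handed in when it is done.

Besides the shell and the picture viewer there is one more tool, called after ">>>" as name(argument=value, ...) on one line, values as JSON. move_arm: Moves the arm, as the interface text tells. Its arguments: {"type":"object","properties":{"increments":{"type":"array"}},"required":["increments"]}

```bash
mkdir -p pics
cat > h.py <<'E'
from rig import bot
import numpy as np, cv2
def cam(n):
    m=bot.camera_model(n); K=np.array(m["intrinsics"])
    if "rvec" in m:
        R=cv2.Rodrigues(np.array(m["rvec"],float))[0]; t=np.array(m["tvec"],float).ravel()
        return K,R.T,-R.T@t
    T=np.array(m["tool_from_camera"]); s=bot.read_state(); Rt=np.array(s["tcp_rot"]); p=np.array(s["position"])
    return K,Rt@T[:3,:3],Rt@T[:3,3]+p
def cloud(n,depth,mask=None):
    K,R,o=cam(n); v,u=np.nonzero((depth>0)&(mask if mask is not None else True)); d=depth[v,u]
    P=np.c_[(u-K[0,2])/K[0,0]*d,(v-K[1,2])/K[1,1]*d,d]
    return P@R.T+o
def proj(n,X):
    K,R,o=cam(n); P=(np.atleast_2d(X)-o)@R; q=P@K.T; return q[:,:2]/q[:,2:]
E
python3 - <<'E'
from h import *
for c in ["scene","side"]:
    im,d=bot.capture(c); cv2.imwrite(f"pics/{c}0.png",im[:,:,::-1]); np.savez(f"{c}0.npz",im=im,d=d)
    K,R,o=cam(c); print(c,o.round(3),R[:,2].round(2))
    for l in ["optics_box","lid_tab","lens_centre","lens_glass","lens_holder","iris_centre","iris_holder","duster","goggles","driver"]:
        r=bot.spot_in(l,c)[:2]
        print(l,[(round(x["conf"],2),(R@np.array(x["at"])+o).round(3).tolist()) for x in r])
print(bot.read_state())
E
```

```text
scene [1.415 0.02  0.851] [-0.73 -0.08 -0.68]
optics_box [(0.66, [0.576, 0.241, 0.095])]
lid_tab [(0.82, [0.576, 0.242, 0.113])]
lens_centre [(0.59, [0.536, -0.102, 0.115])]
lens_glass []
lens_holder [(0.68, [0.547, -0.095, 0.015])]
iris_centre [(0.58, [0.576, -0.264, 0.113])]
iris_holder [(0.85, [0.582, -0.26, 0.018])]
duster [(0.58, [0.671, -0.423, 0.096])]
goggles [(0.81, [0.753, 0.096, 0.035])]
driver [(0.7, [0.762, -0.161, 0.025])]
side [ 0.13  -0.647  0.519] [ 0.54  0.68 -0.5 ]
optics_box [(0.91, [0.547, 0.237, 0.036]), (0.39, [0.577, 0.233, 0.11])]
lid_tab [(0.88, [0.574, 0.236, 0.111])]
lens_centre [(0.72, [0.535, -0.103, 0.11])]
lens_glass []
lens_holder [(0.94, [0.535, -0.108, 0.015])]
iris_centre [(0.9, [0.569, -0.263, 0.112]), (0.6, [0.744, 0.078, 0.03])]
iris_holder [(0.81, [0.565, -0.273, 0.013]), (0.4, [0.745, 0.079, 0.032])]
duster [(0.71, [0.633, -0.437, 0.098])]
goggles [(0.8, [0.746, 0.077, 0.029])]
driver [(0.85, [0.749, -0.166, 0.017])]
{'time_s': 1.1, 'joint_positions': array([-1.02277876e+01,  3.02222733e+01,  8.20883327e+01,  3.39052406e-04,
        6.76906485e+01, -1.02256576e+01]), 'qvel': array([-0.07722388,  0.04695215, -0.02427597,  0.07853798, -0.02437844,
       -0.0216486 ]), 'tau': array([-3.48290696e-04, -4.40032089e+01, -1.76986670e+01,  6.33832533e-02,
        5.05009596e-02, -1.00300645e-05]), 'position': array([6.24964039e-01, 3.25170619e-05, 1.82758093e-01]), 'tcp_rot': array([[ 3.94231125e-05,  9.99999999e-01, -2.05738642e-05],
       [ 9.99999999e-01, -3.94229217e-05,  9.27515993e-06],
       [ 9.27434884e-06, -2.05742298e-05, -1.00000000e+00]]), 'force': array([-0.2128446 ,  0.46144991, -0.40378373]), 'moment': array([-0.02332839,  0.03522768, -0.0035416 ]), 'grasp_force': 0.0, 'opening': 1.0040604797959898}
```

View pics/scene0.png

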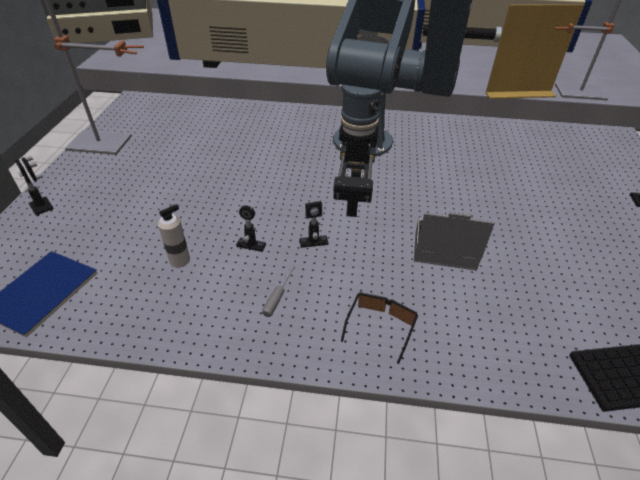

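View pics/side0.png

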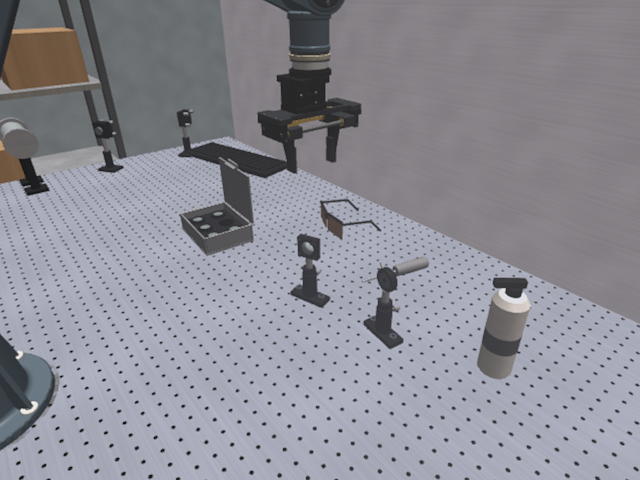

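Run:
```python
from h import *
for c in ["scene","side"]:
    bot.capture(c); d=np.load(f"{c}0.npz")["d"]
    for l in ["lid_tab","optics_box","lens_centre"]:
        for r in bot.trace(l,c)[:1]:
            m=cv2.erode(r["mask"].astype(np.uint8),np.ones((3,3)))>0
            P=cloud(c,d,m); 
            if l=="lens_centre": P=P[(P[:,2]>.098)&(P[:,2]<.14)]
            if l=="lid_tab": P=P[P[:,2]>.06]
            q=np.median(P,0); P=P[np.linalg.norm(P-q,axis=1)<(.03 if l=="lens_centre" else .13)]
            w,V=np.linalg.eigh(np.cov(P.T)); print(c,l,r["conf"],len(P),P.mean(0).round(3),"n",V[:,0].round(3),np.sqrt(w).round(4),P.min(0).round(3),P.max(0).round(3))
```

```text
scene lid_tab 0.88 2264 [0.58  0.243 0.117] n [ 0.998 -0.069  0.002] [0.0016 0.0315 0.0436] [0.571 0.165 0.06 ] [0.59  0.319 0.178]
scene optics_box 0.95 3284 [0.578 0.241 0.094] n [ 0.994 -0.099 -0.047] [0.0072 0.0449 0.0474] [0.481 0.163 0.002] [0.59  0.321 0.179]
scene lens_centre 0.67 180 [ 0.543 -0.102  0.121] n [0.917 0.399 0.   ] [0.0024 0.0102 0.0119] [ 0.535 -0.119  0.099] [ 0.554 -0.085  0.139]
side optics_box 0.88 3459 [0.531 0.236 0.049] n [-0.625  0.053  0.779] [0.0259 0.0505 0.0546] [ 0.451  0.163 -0.002] [0.62  0.332 0.159]
side lens_centre 0.7 397 [ 0.535 -0.104  0.119] n [ 0.901  0.432 -0.048] [0.0025 0.0115 0.0117] [ 0.525 -0.121  0.098] [ 0.549 -0.084  0.137]
```

Both views agree: the scene camera shows the lid at about (455,240), standing nearly upright with its tab on top. The lens plate is at (313,210) with the iris to its left at (247,212), and the goggles are at (388,305). I'll go behind the lid with the fingers shut.

>>> move_arm(increments=[{"xyz":[30,20,0],"roll":0,"grip":0},{"xyz":[40,0,0],"roll":0,"grip":0},{"xyz":[40,0,0],"roll":0,"grip":0},{"xyz":[40,0,0],"roll":0,"grip":0},{"xyz":[40,0,0],"roll":0,"grip":0}])

```text
time_s: 1.92
position: [0.6449, 0.1916, 0.1827]
tcp_rot: [[0.001, 1.0, -0.0], [1.0, -0.001, 0.0], [0.0, -0.0, -1.0]]
force: [1.1, -0.5, 0.3]
opening: 0.706
grasp_force: 0.0
```

>>> move_arm(increments=[{"xyz":[40,0,0],"roll":0,"grip":0},{"xyz":[10,0,0],"roll":0,"grip":0},{"xyz":[0,0,0],"roll":0,"grip":0},{"xyz":[0,0,20],"roll":0,"grip":0},{"xyz":[0,0,13],"roll":0,"grip":0}])

```text
time_s: 2.33
position: [0.6453, 0.2387, 0.1495]
tcp_rot: [[0.0, 1.0, 0.001], [1.0, -0.0, -0.001], [-0.001, 0.001, -1.0]]
force: [-0.1, 0.2, -0.4]
opening: 0.329
grasp_force: 0.0
```

>>> move_arm(increments=[{"xyz":[0,0,0],"roll":0,"grip":0},{"xyz":[0,0,0],"roll":0,"grip":0},{"xyz":[0,0,0],"roll":0,"grip":0},{"xyz":[0,-25,0],"roll":0,"grip":0},{"xyz":[0,-20,0],"roll":0,"grip":0}])

```text
time_s: 2.75
position: [0.6009, 0.2391, 0.1509]
tcp_rot: [[0.002, 1.0, 0.002], [1.0, -0.002, 0.0], [0.0, 0.002, -1.0]]
force: [-0.6, 0.7, -0.2]
opening: 0.021
grasp_force: 0.0
```

>>> move_arm(increments=[{"xyz":[0,-15,0],"roll":0,"grip":0},{"xyz":[0,-15,0],"roll":0,"grip":0},{"xyz":[0,-13,0],"roll":0,"grip":0},{"xyz":[0,-13,5],"roll":0,"grip":0},{"xyz":[0,-12,7],"roll":0,"grip":0}])

```text
time_s: 3.17
position: [0.5331, 0.2398, 0.1399]
tcp_rot: [[0.001, 1.0, 0.005], [1.0, -0.001, 0.001], [0.001, 0.005, -1.0]]
force: [0.4, 0.1, -1.1]
opening: 0.004
grasp_force: 0.0
```

Run:
```python
from h import *
im,d=bot.capture("side"); cv2.imwrite("pics/side1.png",im[:240,100:400][:,:,::-1]); print(bot.read_state()["force"],bot.read_state()["position"],bot.read_state()["opening"])
```

```text
[-3.58920208 -0.90737574 -1.49911197] [0.528513   0.23935656 0.13785011] 0.006429605778898817
```

View pics/side1.png

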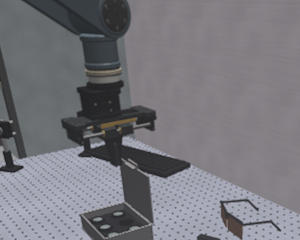

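>>> move_arm(increments=[{"xyz":[0,-10,11],"roll":0,"grip":0},{"xyz":[0,-10,11],"roll":0,"grip":0},{"xyz":[0,-8,11],"roll":0,"grip":0},{"xyz":[0,-6,12],"roll":0,"grip":0},{"xyz":[0,-4,13],"roll":0,"grip":0}])

```text
time_s: 3.63
position: [0.4952, 0.2399, 0.0808]
tcp_rot: [[0.0, 1.0, 0.003], [1.0, -0.0, 0.001], [0.001, 0.003, -1.0]]
force: [-0.2, 0.3, 0.2]
opening: 0.005
grasp_force: 0.0
```

Run:
```python
from h import *
im,d=bot.capture("side"); bot.capture("side"); cv2.imwrite("pics/side2.png",cv2.resize(im[120:280,130:330][:,:,::-1],None,fx=2,fy=2)); s=bot.read_state();print(s["force"],s["position"])
```

```text
[-0.29183907  0.16698663  0.21494556] [0.49309568 0.23935056 0.07910361]
```

View pics/side2.png

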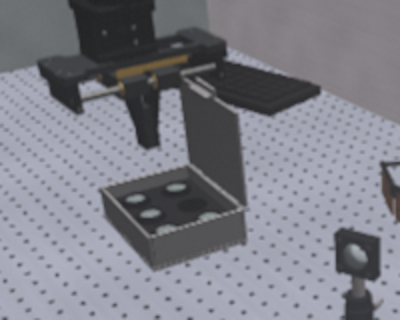

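Run:
```python
from h import *
s=bot.read_state(); print("tcp px side",proj("side",s["position"]),"scene",proj("scene",s["position"]))
print("crop2 px",(proj("side",s["position"])-[130,120])*2)
for c in ["scene","side"]:
    im,d=bot.capture(c)
    r=bot.trace("lid_tab",c)
    if not r: print(c,"none"); continue
    m=cv2.erode(r[0]["mask"].astype(np.uint8),np.ones((3,3)))>0
    P=cloud(c,d,m);P=P[P[:,2]>.06]; print(c,r[0]["conf"],len(P),np.median(P,0).round(3),P.min(0).round(3),P.max(0).round(3)); w,V=np.linalg.eigh(np.cov(P.T));print(V[:,0],np.sqrt(w))
    if c=="scene": cv2.imwrite("pics/scene2.png",cv2.resize(im[60:300,300:540][:,:,::-1],None,fx=2,fy=2))
```

```text
tcp px side [[205.97263593 209.93012221]] scene [[446.50860715 221.87812197]]
crop2 px [[151.94527186 179.86024441]]
scene 0.89 2371 [0.58  0.243 0.119] [0.57  0.165 0.06 ] [0.591 0.321 0.18 ]
[ 0.99766371 -0.06829981  0.00150084] [0.00160873 0.03237973 0.04419854]
  return _methods._mean(a, axis=axis, dtype=dtype,
  ret = um.true_divide(
Traceback (most recent call last):
ValueError: zero-size array to reduction operation minimum which has no identity
```

View pics/scene2.png

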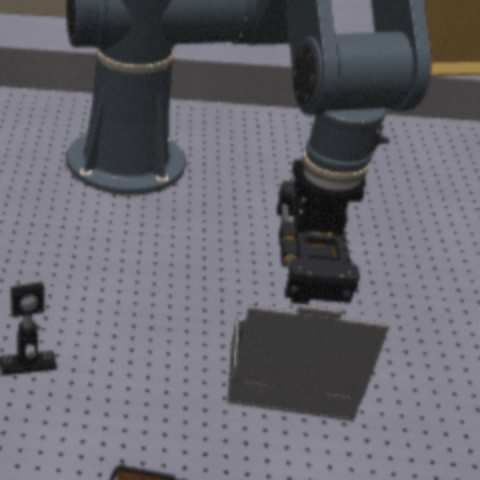

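Run:
```python
from h import *
s=bot.read_state(); p=s["position"]; print(p, s["joint_positions"].round(2))
im,d=bot.capture("side"); P=cloud("side",d)
Q=P[(abs(P[:,0]-p[0])<.08)&(abs(P[:,1]-p[1])<.09)&(P[:,2]>.06)&(P[:,2]<.5)]
for z in np.arange(.06,.3,.01):
    q=Q[(Q[:,2]>=z)&(Q[:,2]<z+.01)]
    if len(q): print(round(z,2),len(q),q.min(0).round(3),q.max(0).round(3))
# tip pixel
K,R,o=cam("side")
for v,u in [(190,204),(185,203),(180,202),(160,200)]:
    print((u,v),d[v,u],(R@(np.array([(u-K[0,2])/K[0,0],(v-K[1,2])/K[1,1],1])*d[v,u])+o).round(3))
```

```text
[0.49589844 0.24018347 0.08099738] [14.22 32.68 98.26 -0.   48.87 14.25]
0.06 52 [0.57  0.165 0.06 ] [0.576 0.244 0.069]
0.07 49 [0.57  0.165 0.07 ] [0.576 0.252 0.08 ]
0.08 50 [0.57  0.165 0.08 ] [0.576 0.239 0.09 ]
0.09 50 [0.57  0.165 0.09 ] [0.575 0.246 0.1  ]
0.1 59 [0.571 0.166 0.1  ] [0.576 0.249 0.11 ]
0.11 57 [0.493 0.165 0.11 ] [0.576 0.242 0.12 ]
0.12 102 [0.486 0.166 0.12 ] [0.576 0.252 0.13 ]
0.13 100 [0.486 0.165 0.13 ] [0.576 0.252 0.14 ]
0.14 107 [0.485 0.166 0.14 ] [0.576 0.256 0.15 ]
0.15 118 [0.483 0.164 0.15 ] [0.576 0.254 0.16 ]
0.16 146 [0.48  0.165 0.16 ] [0.576 0.269 0.17 ]
0.17 82 [0.478 0.22  0.17 ] [0.576 0.254 0.18 ]
0.18 35 [0.467 0.226 0.18 ] [0.514 0.244 0.19 ]
0.19 129 [0.416 0.199 0.19 ] [0.576 0.277 0.2  ]
0.2 376 [0.416 0.2   0.2  ] [0.576 0.268 0.21 ]
0.21 243 [0.416 0.198 0.21 ] [0.576 0.246 0.22 ]
0.22 332 [0.417 0.201 0.22 ] [0.576 0.263 0.23 ]
0.23 477 [0.416 0.201 0.23 ] [0.576 0.278 0.24 ]
0.24 195 [0.445 0.213 0.24 ] [0.513 0.262 0.25 ]
0.25 174 [0.445 0.215 0.25 ] [0.513 0.264 0.26 ]
0.26 190 [0.445 0.214 0.26 ] [0.512 0.262 0.27 ]
0.27 128 [0.445 0.208 0.27 ] [0.513 0.263 0.28 ]
0.28 239 [0.445 0.2   0.28 ] [0.511 0.273 0.29 ]
0.29 268 [0.446 0.201 0.29 ] [0.531 0.277 0.3  ]
(204, 190) 0.9831568 [0.492 0.231 0.132]
(203, 185) 0.9770397 [0.492 0.231 0.145]
(202, 180) 0.9695616 [0.491 0.23  0.157]
(200, 160) 0.920456 [0.483 0.205 0.212]
```

The measured finger tip sits about 36 mm above the reported TCP, so the fingers passed over the lid. I'll check whether that offset was there from the start.

Run:
```python
from h import *
def rep(c,d,p):
    P=cloud(c,d); Q=P[(abs(P[:,0]-p[0])<.11)&(abs(P[:,1]-p[1])<.05)&(P[:,2]>.10)&(P[:,2]<.3)]
    for z in np.arange(.1,.28,.01):
        q=Q[(Q[:,2]>=z)&(Q[:,2]<z+.01)]
        if len(q): print(c,round(z,2),len(q),q.min(0).round(3),q.max(0).round(3))
for c in ["scene","side"]: rep(c,np.load(c+"0.npz")["d"],[.625,0,.183])
d=bot.capture("wrist")[1]; K,R,o=cam("wrist"); P=cloud("wrist",d); print(o,R[:,2]); 
# table & box-rim height as seen from wrist with reported pose
h,e=np.histogram(P[:,2],bins=np.arange(-.1,.2,.005)); print([(round(a,3),b) for a,b in zip(e,h) if b>300])
```

```text
scene 0.22 20 [ 0.673 -0.013  0.221] [0.677 0.009 0.229]
scene 0.23 42 [ 0.674 -0.013  0.23 ] [0.68  0.008 0.24 ]
scene 0.24 29 [ 0.675 -0.011  0.24 ] [0.68  0.008 0.25 ]
scene 0.25 38 [ 0.575 -0.012  0.25 ] [0.681 0.009 0.26 ]
scene 0.26 75 [ 0.573 -0.012  0.26 ] [0.684 0.009 0.27 ]
scene 0.27 30 [ 0.574 -0.013  0.27 ] [0.682 0.007 0.275]
side 0.22 73 [ 0.572 -0.012  0.221] [0.677 0.012 0.23 ]
side 0.23 99 [ 0.572 -0.013  0.23 ] [0.679 0.011 0.24 ]
side 0.24 100 [ 0.571 -0.012  0.24 ] [0.679 0.012 0.25 ]
side 0.25 105 [ 0.569 -0.012  0.25 ] [0.681 0.012 0.26 ]
side 0.26 122 [ 0.567 -0.012  0.26 ] [0.684 0.012 0.27 ]
side 0.27 117 [ 0.564 -0.013  0.27 ] [0.684 0.011 0.28 ]
[0.49459316 0.30620901 0.28347602] [ 0.0014241  -0.24041461 -0.97066925]
[(np.float64(-0.005), np.int64(25057)), (np.float64(0.0), np.int64(102460)), (np.float64(0.025), np.int64(17786)), (np.float64(0.03), np.int64(4563)), (np.float64(0.035), np.int64(605)), (np.float64(0.04), np.int64(1510)), (np.float64(0.045), np.int64(2149)), (np.float64(0.05), np.int64(392)), (np.float64(0.055), np.int64(407)), (np.float64(0.
[... 222 characters left out ...]
nt64(635)), (np.float64(0.095), np.int64(714)), (np.float64(0.1), np.int64(755)), (np.float64(0.105), np.int64(791)), (np.float64(0.11), np.int64(888)), (np.float64(0.115), np.int64(1009)), (np.float64(0.12), np.int64(1223)), (np.float64(0.125), np.int64(1429)), (np.float64(0.13), np.int64(1558)), (np.float64(0.135), np.int64(1730)), (np.float64(0.14), np.int64(1854)), (np.float64(0.145), np.int64(2019)), (np.float64(0.15), np.int64(1694)), (np.float64(0.155), np.int64(1866)), (np.float64(0.16), np.int64(2443)), (np.float64(0.165), np.int64(4569)), (np.float64(0.17), np.int64(2315)), (np.float64(0.175), np.int64(1200)), (np.float64(0.19), np.int64(1882)), (np.float64(0.195), np.int64(4224))]
```

>>> move_arm(increments=[{"xyz":[0,0,-40],"roll":0,"grip":0},{"xyz":[0,0,-40],"roll":0,"grip":0},{"xyz":[0,10,-10],"roll":0,"grip":0},{"xyz":[0,35,0],"roll":0,"grip":0},{"xyz":[0,35,0],"roll":0,"grip":0}])

```text
time_s: 4.45
position: [0.575, 0.2406, 0.1727]
tcp_rot: [[-0.001, 1.0, 0.004], [1.0, 0.001, 0.001], [0.001, 0.004, -1.0]]
force: [1.2, 0.7, -0.5]
opening: 0.004
grasp_force: 0.0
```

>>> move_arm(increments=[{"xyz":[0,35,0],"roll":0,"grip":0},{"xyz":[0,35,0],"roll":0,"grip":0},{"xyz":[0,0,0],"roll":0,"grip":0},{"xyz":[0,0,30],"roll":0,"grip":0},{"xyz":[0,0,30],"roll":0,"grip":0}])

```text
time_s: 4.87
position: [0.6469, 0.2403, 0.1118]
tcp_rot: [[0.001, 1.0, 0.007], [1.0, -0.001, 0.001], [0.001, 0.007, -1.0]]
force: [0.2, 0.6, -0.8]
opening: 0.004
grasp_force: 0.0
```

Run:
```python
from h import *
d=bot.capture("scene")[1]; p=bot.read_state()["position"]; print(p)
P=cloud("scene",d); Q=P[(abs(P[:,0]-p[0])<.04)&(abs(P[:,1]-p[1])<.02)&(P[:,2]>.05)&(P[:,2]<.2)]
for z in np.arange(.1,.2,.01):
    q=Q[(Q[:,2]>=z)&(Q[:,2]<z+.01)]
    if len(q): print(round(z,2),len(q),q.min(0).round(3),q.max(0).round(3))
```

```text
[0.64040277 0.23890771 0.10317172]
```

Run:
```python
from h import *
im,d=bot.capture("scene"); p=bot.read_state()["position"]; print(p)
P=cloud("scene",d); Q=P[(abs(P[:,0]-p[0])<.06)&(abs(P[:,1]-p[1])<.04)&(P[:,2]>.05)&(P[:,2]<.26)]
for z in np.arange(.05,.26,.01):
    q=Q[(Q[:,2]>=z)&(Q[:,2]<z+.01)]
    if len(q): print(round(z,2),len(q),q.min(0).round(3),q.max(0).round(3))
cv2.imwrite("pics/scene3.png",cv2.resize(im[100:300,360:560][:,:,::-1],None,fx=2,fy=2)); print((proj("scene",p)-[360,100])*2)
```

```text
[0.63937208 0.23893384 0.10472571]
0.05 54 [0.579 0.207 0.05 ] [0.585 0.278 0.06 ]
0.06 51 [0.579 0.215 0.06 ] [0.585 0.278 0.07 ]
0.07 44 [0.579 0.211 0.07 ] [0.585 0.278 0.079]
0.08 15 [0.58  0.2   0.082] [0.582 0.234 0.09 ]
0.09 9 [0.579 0.209 0.09 ] [0.582 0.235 0.1  ]
0.1 7 [0.58  0.203 0.101] [0.581 0.234 0.108]
0.11 13 [0.58  0.205 0.111] [0.582 0.236 0.119]
0.12 13 [0.579 0.207 0.12 ] [0.582 0.232 0.13 ]
0.13 9 [0.58  0.205 0.13 ] [0.581 0.228 0.137]
0.14 2 [0.579 0.21  0.144] [0.58  0.217 0.145]
0.15 5 [0.58  0.204 0.151] [0.58  0.217 0.156]
0.16 3 [0.58  0.207 0.161] [0.581 0.216 0.169]
0.21 6 [0.644 0.2   0.218] [0.674 0.206 0.22 ]
0.22 40 [0.583 0.199 0.221] [0.698 0.242 0.23 ]
0.23 356 [0.579 0.199 0.23 ] [0.69  0.275 0.24 ]
0.24 81 [0.602 0.2   0.24 ] [0.697 0.269 0.25 ]
0.25 291 [0.581 0.211 0.25 ] [0.699 0.263 0.26 ]
[[186.42103633 309.63352342]]
```

View pics/scene3.png

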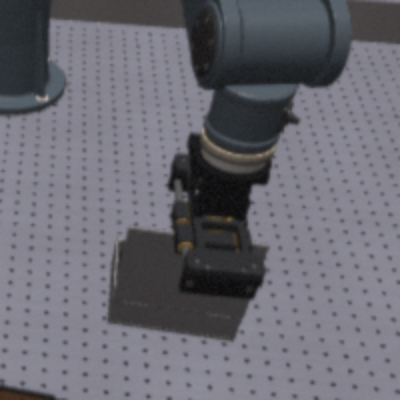

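The picture shows the gripper behind the lid, with its body at (220,270) hiding the fingers. Pushing the lid over now.

>>> move_arm(increments=[{"xyz":[0,-25,0],"roll":0,"grip":0},{"xyz":[0,-17,0],"roll":0,"grip":0},{"xyz":[0,-16,0],"roll":0,"grip":0},{"xyz":[0,-16,0],"roll":0,"grip":0},{"xyz":[0,-14,2],"roll":0,"grip":0}])

```text
time_s: 5.38
position: [0.5569, 0.2407, 0.1104]
tcp_rot: [[-0.0, 1.0, 0.005], [1.0, 0.0, 0.001], [0.001, 0.005, -1.0]]
force: [1.6, 0.5, -0.4]
opening: 0.004
grasp_force: 0.5
```

>>> move_arm(increments=[{"xyz":[0,-12,4],"roll":0,"grip":0},{"xyz":[0,-12,7],"roll":0,"grip":0},{"xyz":[0,-10,9],"roll":0,"grip":0},{"xyz":[0,-9,11],"roll":0,"grip":0},{"xyz":[0,-8,12],"roll":0,"grip":0}])

```text
time_s: 5.8
position: [0.5063, 0.2408, 0.0672]
tcp_rot: [[-0.0, 1.0, 0.005], [1.0, 0.0, 0.001], [0.001, 0.005, -1.0]]
force: [0.3, 0.1, 2.5]
opening: 0.006
grasp_force: 0.5
```

>>> move_arm(increments=[{"xyz":[0,-6,12],"roll":0,"grip":0},{"xyz":[0,-5,12],"roll":0,"grip":0},{"xyz":[0,-3,10],"roll":0,"grip":0},{"xyz":[0,0,0],"roll":0,"grip":0}])

```text
time_s: 6.13
position: [0.4899, 0.2401, 0.0309]
tcp_rot: [[-0.001, 1.0, -0.002], [1.0, 0.001, -0.0], [-0.0, -0.002, -1.0]]
force: [-0.2, 0.2, 1.2]
opening: 0.007
grasp_force: 0.0
```

Run:
```python
from h import *
im,d=bot.capture("side"); s=bot.read_state(); print(s["position"],s["force"])
for c in ["side","scene"]:
    d=bot.capture(c)[1]; P=cloud(c,d)
    for x in np.arange(.45,.6,.015):
        q=P[(abs(P[:,0]-x)<.004)&(abs(P[:,1]-.2)<.012)&(P[:,2]<.18)]
        if len(q): print(c,round(x,3),len(q),np.percentile(q[:,2],[5,50,95]).round(4))
```

```text
[0.4910725  0.24023681 0.03163036] [-0.12369825  0.04200672 -0.73271277]
side 0.45 81 [-0.0017  0.0215  0.1569]
side 0.465 54 [0.0712 0.1516 0.1647]
side 0.48 54 [0.03   0.1483 0.1644]
side 0.495 56 [0.0305 0.1483 0.1631]
side 0.51 50 [0.0408 0.1513 0.1646]
side 0.525 34 [0.0255 0.0607 0.1627]
side 0.54 32 [0.0311 0.0572 0.1579]
side 0.555 36 [0.0322 0.0554 0.1773]
side 0.57 66 [0.0276 0.153  0.1765]
side 0.585 12 [-0.0013  0.1688  0.1766]
scene 0.45 3 [0.1595 0.1618 0.1623]
scene 0.465 35 [0.0715 0.0757 0.1679]
scene 0.48 41 [0.069  0.0731 0.1688]
scene 0.495 27 [0.0659 0.0686 0.1659]
scene 0.51 37 [0.0638 0.067  0.1691]
scene 0.525 56 [0.0601 0.1486 0.1678]
scene 0.54 26 [0.0577 0.0599 0.1344]
scene 0.555 30 [0.053  0.0564 0.06  ]
scene 0.57 139 [-0.0745  0.0259  0.0546]
scene 0.585 52 [-0.7515  0.0029  0.1773]
```

>>> move_arm(increments=[{"xyz":[0,-3,8],"roll":0,"grip":0},{"xyz":[0,-2,6],"roll":0,"grip":0},{"xyz":[0,0,4],"roll":0,"grip":0},{"xyz":[0,0,3],"roll":0,"grip":0},{"xyz":[0,0,2],"roll":0,"grip":0}])

```text
time_s: 6.7
position: [0.4854, 0.24, 0.0104]
tcp_rot: [[-0.0, 1.0, -0.001], [1.0, 0.0, -0.0], [-0.0, -0.001, -1.0]]
force: [-8.3, -2.4, 42.0]
opening: 0.003
grasp_force: 21.0
```

>>> move_arm(increments=[{"xyz":[0,0,2],"roll":0,"grip":0},{"xyz":[0,0,0],"roll":0,"grip":0},{"xyz":[0,0,0],"roll":0,"grip":0}])

```text
time_s: 6.95
position: [0.4855, 0.24, 0.0104]
tcp_rot: [[-0.001, 1.0, 0.0], [1.0, 0.001, -0.0], [-0.0, 0.0, -1.0]]
force: [-8.2, -2.2, 39.6]
opening: 0.005
grasp_force: 19.3
```

>>> move_arm(increments=[{"xyz":[0,0,-15],"roll":0,"grip":0},{"xyz":[0,0,-40],"roll":0,"grip":0},{"xyz":[0,0,-40],"roll":0,"grip":100},{"xyz":[0,0,-40],"roll":0,"grip":100},{"xyz":[0,0,-40],"roll":0,"grip":100}])

```text
time_s: 7.37
position: [0.4851, 0.2398, 0.182]
tcp_rot: [[0.0, 1.0, -0.002], [1.0, -0.0, -0.0], [-0.0, -0.002, -1.0]]
force: [0.3, 0.5, 0.2]
opening: 0.154
grasp_force: 0.0
```

>>> move_arm(increments=[{"xyz":[-38,6,0],"roll":0,"grip":100},{"xyz":[-38,6,0],"roll":0,"grip":100},{"xyz":[-38,6,0],"roll":0,"grip":100},{"xyz":[-38,6,0],"roll":0,"grip":100},{"xyz":[-38,6,0],"roll":0,"grip":100}])

```text
time_s: 7.78
position: [0.5156, 0.0485, 0.1805]
tcp_rot: [[-0.001, 1.0, -0.001], [1.0, 0.001, 0.0], [0.0, -0.001, -1.0]]
force: [0.6, 0.1, -0.3]
opening: 0.519
grasp_force: 0.0
```

>>> move_arm(increments=[{"xyz":[-38,6,0],"roll":0,"grip":100},{"xyz":[-38,6,0],"roll":0,"grip":100},{"xyz":[-38,6,0],"roll":0,"grip":100},{"xyz":[-38,6,0],"roll":0,"grip":100},{"xyz":[0,0,0],"roll":0.12,"grip":100}])

```text
time_s: 8.2
position: [0.542, -0.1095, 0.1805]
tcp_rot: [[0.126, 0.992, 0.003], [0.992, -0.126, -0.004], [-0.004, 0.003, -1.0]]
force: [0.1, -0.5, 1.5]
opening: 0.907
grasp_force: 0.0
```

>>> move_arm(increments=[{"xyz":[0,0,0],"roll":0.12,"grip":100},{"xyz":[0,0,0],"roll":0.12,"grip":100},{"xyz":[0,0,0],"roll":0.12,"grip":100},{"xyz":[0,0,0],"roll":0.12,"grip":100},{"xyz":[0,0,0],"roll":0.12,"grip":100}])

```text
time_s: 8.62
position: [0.5394, -0.1019, 0.1801]
tcp_rot: [[0.664, 0.748, -0.001], [0.748, -0.664, 0.001], [-0.001, -0.002, -1.0]]
force: [1.2, -0.1, 0.7]
opening: 0.997
grasp_force: 0.0
```

>>> move_arm(increments=[{"xyz":[0,0,0],"roll":0.12,"grip":100},{"xyz":[0,0,0],"roll":0.12,"grip":100},{"xyz":[0,0,0],"roll":0.12,"grip":100},{"xyz":[0,0,0],"roll":0.07,"grip":100},{"xyz":[0,0,0],"roll":0,"grip":100}])

```text
time_s: 9.03
position: [0.5395, -0.1018, 0.1802]
tcp_rot: [[0.913, 0.407, -0.001], [0.407, -0.913, 0.001], [-0.001, -0.001, -1.0]]
force: [0.3, -0.0, 0.2]
opening: 0.998
grasp_force: 0.0
```

```bash
cat > lens.py <<'E'
from h import *
s=bot.read_state(); p=s["position"]; T=s["tcp_rot"]; print("tcp",p.round(4),"yaw toolx",np.degrees(np.arctan2(T[1,0],T[0,0])).round(1))
for c in ["wrist","side","scene"]:
    im,d=bot.capture(c); P=cloud(c,d)
    if c=="wrist": cv2.imwrite("pics/w.png",im[:,:,::-1])
    # top face of plate
    q=P[(abs(P[:,0]-.54)<.045)&(abs(P[:,1]+.103)<.045)&(P[:,2]>.122)&(P[:,2]<.142)]
    if len(q)>20:
        r=cv2.minAreaRect((q[:,:2]*1000).astype(np.float32)); print(c,len(q),q.mean(0).round(4),q[:,2].max().round(4),r)
    q=P[(abs(P[:,0]-.54)<.045)&(abs(P[:,1]+.103)<.045)&(P[:,2]>.1)&(P[:,2]<.13)]
    if len(q)>20:
        w,V=np.linalg.eigh(np.cov(q[:,:2].T)); n=V[:,0]*np.sign(V[0,0]); print(c,"normal yaw",np.degrees(np.arctan2(n[1],n[0])).round(1))
E
python3 lens.py
python3 - <<'E'
from h import *
for c in ["scene","side"]:
    P=cloud(c,bot.capture(c)[1])
    for x in np.arange(.465,.58,.03):
        q=P[(abs(P[:,0]-x)<.01)&(abs(P[:,1]-.24)<.05)&(P[:,2]<.2)&(P[:,2]>.03)]
        print(c,round(x,3),len(q),np.median(q[:,2]).round(4) if len(q) else "")
E
```

```text
tcp [ 0.5395 -0.1018  0.1802] yaw toolx 24.0
wrist 1197 [ 0.538  -0.0981  0.135 ] 0.1385 ((537.1021728515625, -98.32209777832031), (14.203051567077637, 40.42417907714844), 22.257549285888672)
wrist normal yaw 22.4
side 213 [ 0.5358 -0.1018  0.1308] 0.1362 ((537.6036376953125, -99.171875), (15.183839797973633, 41.363922119140625), 22.328916549682617)
side normal yaw 28.7
scene 132 [ 0.5407 -0.1019  0.1331] 0.1405 ((537.7459716796875, -102.13127899169922), (18.750234603881836, 40.55070114135742), 23.601818084716797)
scene normal yaw 18.6
scene 0.465 178 0.0524
scene 0.495 192 0.0525
scene 0.525 206 0.0527
scene 0.555 225 0.0525
side 0.465 170 0.0497
side 0.495 158 0.0496
side 0.525 154 0.0497
side 0.555 148 0.0498
```

The lid is flat and shut. Lens centre is about (0.537, -0.099) with yaw about 22.5°; descending to grip it.

>>> move_arm(increments=[{"xyz":[-1,-4,20],"roll":0.026,"grip":100},{"xyz":[0,0,30],"roll":0,"grip":100},{"xyz":[0,0,20],"roll":0,"grip":100},{"xyz":[0,0,0],"roll":0,"grip":100}])

```text
time_s: 9.62
position: [0.5341, -0.0975, 0.1071]
tcp_rot: [[0.923, 0.385, -0.008], [0.385, -0.923, 0.003], [-0.006, -0.006, -1.0]]
force: [-0.1, 0.4, -0.5]
opening: 1.0
grasp_force: 0.0
```

```bash
python3 lens.py
python3 - <<'E'
import cv2; im=cv2.imread("pics/w.png"); cv2.imwrite("pics/w1.png",im)
E
```

```text
tcp [ 0.5341 -0.0975  0.1071] yaw toolx 22.7
wrist 2432 [ 0.5399 -0.0984  0.1363] 0.1404 ((538.8067626953125, -98.90067291259766), (14.27960205078125, 40.714683532714844), 22.70963478088379)
wrist normal yaw 22.3
side 213 [ 0.5358 -0.1018  0.1308] 0.1365 ((537.417236328125, -99.79985046386719), (16.787139892578125, 41.23687744140625), 25.20875358581543)
side normal yaw 28.3
scene 129 [ 0.5407 -0.1021  0.1331] 0.1404 ((539.1690063476562, -101.91543579101562), (16.871109008789062, 40.21260070800781), 24.441848754882812)
scene normal yaw 18.0
```

View pics/w1.png

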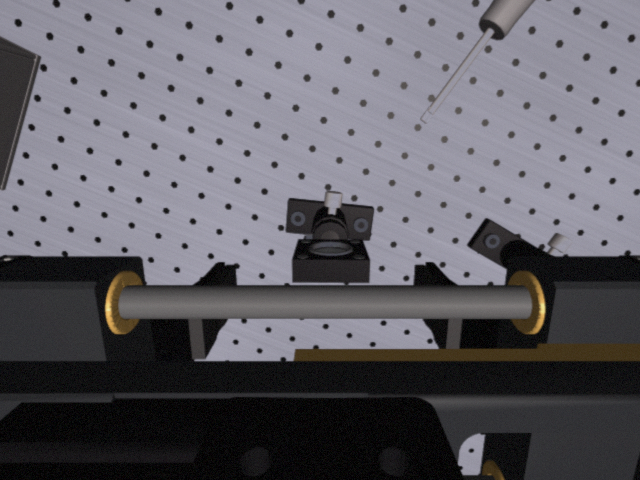

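The wrist view shows the lens plate at (331,262), centred between the open fingers at (218,310) and (432,310). Small correction, then down and close.

>>> move_arm(increments=[{"xyz":[4,2,5],"roll":0,"grip":100},{"xyz":[0,0,20],"roll":0,"grip":100},{"xyz":[0,0,15],"roll":0,"grip":100},{"xyz":[0,0,7],"roll":0,"grip":100},{"xyz":[0,0,0],"roll":0,"grip":100}])

```text
time_s: 10.18
position: [0.5417, -0.0989, 0.0631]
tcp_rot: [[0.923, 0.385, -0.001], [0.385, -0.923, 0.0], [-0.001, -0.001, -1.0]]
force: [-0.5, 0.1, 0.1]
opening: 0.998
grasp_force: 0.0
```

Run:
```python
from h import *
s=bot.read_state(); print(s["position"],s["force"])
im=bot.capture("side")[0]; cv2.imwrite("pics/side4.png",cv2.resize(im[150:330,230:430][:,:,::-1],None,fx=3,fy=3))
```

```text
[ 0.54168298 -0.09890604  0.06312013] [-0.51091463  0.14919785  0.09064016]
```

View pics/side4.png

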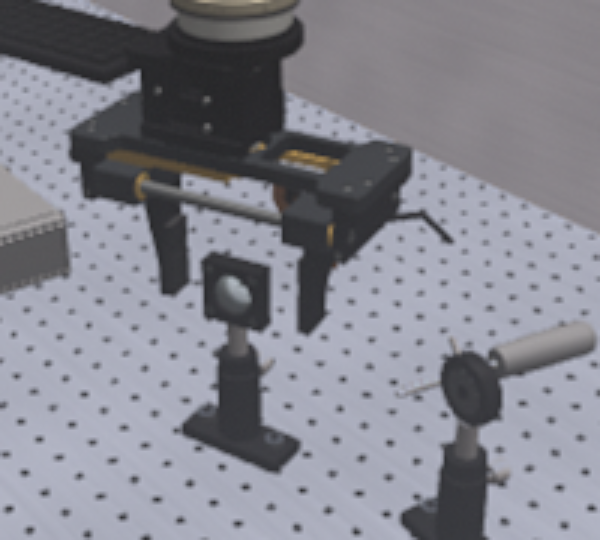

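The side view shows the two fingers straddling the plate (plate at (235,290), finger tips at about (172,290) and (312,330)), clear of the glass. Closing.

>>> move_arm(increments=[{"xyz":[-2,0,0],"roll":0,"grip":0},{"xyz":[0,0,0],"roll":0,"grip":0},{"xyz":[0,0,0],"roll":0,"grip":0},{"xyz":[0,0,0],"roll":0,"grip":0},{"xyz":[0,0,0],"roll":0,"grip":0}])

```text
time_s: 10.65
position: [0.5404, -0.0999, 0.0643]
tcp_rot: [[0.923, 0.385, 0.001], [0.385, -0.923, -0.0], [0.001, 0.001, -1.0]]
force: [0.9, 0.4, -0.4]
opening: 0.711
grasp_force: 0.0
```

>>> move_arm(increments=[{"xyz":[0,0,0],"roll":0,"grip":0},{"xyz":[0,0,0],"roll":0,"grip":0},{"xyz":[0,0,0],"roll":0,"grip":0},{"xyz":[0,0,0],"roll":0,"grip":0},{"xyz":[0,0,0],"roll":0,"grip":0}])

```text
time_s: 11.07
position: [0.54, -0.0997, 0.0638]
tcp_rot: [[0.923, 0.385, -0.0], [0.385, -0.923, 0.0], [-0.0, -0.0, -1.0]]
force: [-0.6, 1.2, 0.3]
opening: 0.463
grasp_force: 29.8
```

>>> move_arm(increments=[{"xyz":[0,0,-8],"roll":0,"grip":0},{"xyz":[0,0,-15],"roll":0,"grip":0},{"xyz":[0,0,-15],"roll":0,"grip":0},{"xyz":[0,0,-15],"roll":0,"grip":0},{"xyz":[0,0,-15],"roll":0,"grip":0}])

```text
time_s: 11.48
position: [0.5397, -0.0997, 0.1326]
tcp_rot: [[0.923, 0.385, -0.001], [0.385, -0.923, 0.0], [-0.001, -0.0, -1.0]]
force: [0.0, -1.1, -1.6]
opening: 0.464
grasp_force: 29.8
```

>>> move_arm(increments=[{"xyz":[0,0,-10],"roll":0,"grip":0},{"xyz":[0,0,0],"roll":0,"grip":0},{"xyz":[0,0,0],"roll":0,"grip":0},{"xyz":[0,0,0],"roll":0,"grip":0},{"xyz":[0,0,0],"roll":0,"grip":0}])

```text
time_s: 11.9
position: [0.5392, -0.0995, 0.1407]
tcp_rot: [[0.923, 0.385, -0.002], [0.385, -0.923, 0.001], [-0.002, -0.002, -1.0]]
force: [-0.1, 0.4, -1.2]
opening: 0.467
grasp_force: 29.8
```

```bash
cat > look.py <<'E'
from h import *
import sys
s=bot.read_state(); p=s["position"]; print(p.round(4),s["opening"],s["grasp_force"],s["force"].round(1))
im,d=bot.capture("side"); u,v=proj("side",p+[0,0,.02])[0].astype(int); u0=max(0,min(540,u-100));v0=max(0,min(305,v-75))
cv2.imwrite(f"pics/{sys.argv[1]}.png",cv2.resize(im[v0:v0+180,u0:u0+200][:,:,::-1],None,fx=3,fy=3))
print("crop origin",u0,v0)
r=bot.trace("lens_centre","side")
if r:
    m=r[0]["mask"]; P=cloud("side",d,cv2.erode(m.astype(np.uint8),np.ones((3,3)))>0); T=s["tcp_rot"]
    L=(P-p)@T; L=L[np.linalg.norm(P-p,axis=1)<.15]; print(r[0]["conf"],len(L),"tool frame min/max mm",(L.min(0)*1e3).round(),(L.max(0)*1e3).round())
    A=L[abs(L[:,1])<.02]
    for z in np.arange(-.09,.09,.015):
        q=A[(A[:,2]>=z)&(A[:,2]<z+.015)]
        if len(q)>3: print("toolz",round(z*1e3),"x med mm",(np.median(q[:,0])*1e3).round(1),len(q))
E
python3 look.py lift
```

```text
[ 0.5392 -0.0995  0.1407] 0.4670480615636372 29.84669515863061 [-0.1  0.4 -1.2]
crop origin 208 149
```

View pics/lift.png

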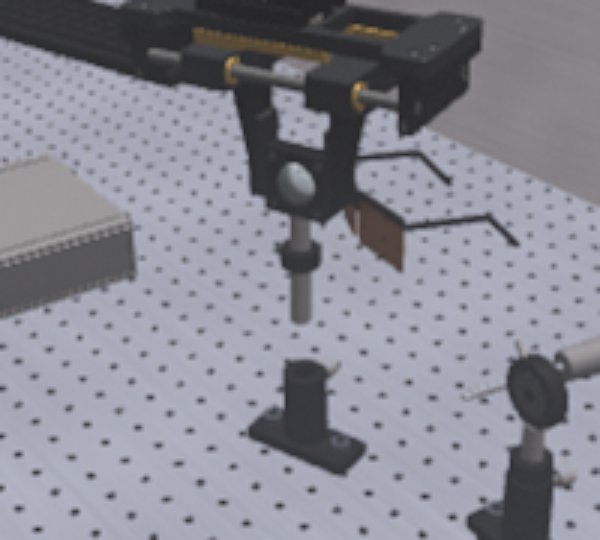

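The lens is out, hanging straight from the pads (plate at (295,180), foot at (300,320), holder mouth at (307,368)). The tool can only roll about its own z. So I'll catch the foot about 5 mm deep in the holder mouth and move towards the lens's front, which pivots the plate between the pads.

>>> move_arm(increments=[{"xyz":[1,0,15],"roll":0,"grip":0},{"xyz":[0,0,15],"roll":0,"grip":0},{"xyz":[0,0,8],"roll":0,"grip":0},{"xyz":[0,0,4],"roll":0,"grip":0},{"xyz":[0,0,0],"roll":0,"grip":0}])

```text
time_s: 12.42
position: [0.5403, -0.0993, 0.0986]
tcp_rot: [[0.923, 0.385, -0.002], [0.385, -0.923, 0.001], [-0.002, -0.001, -1.0]]
force: [0.7, -0.3, -1.2]
opening: 0.463
grasp_force: 29.8
```

```bash
python3 look.py ins
```

```text
[ 0.5403 -0.0993  0.0986] 0.4633453766533565 29.842153564095497 [ 0.7 -0.3 -1.2]
crop origin 209 170
0.6 632 tool frame min/max mm [-15. -21. -73.] [11. 20. 35.]
toolz -75 x med mm -6.7 146
toolz -60 x med mm -8.0 132
toolz -45 x med mm -7.2 128
toolz -30 x med mm -6.4 49
toolz -15 x med mm -7.8 102
toolz 0 x med mm -7.1 28
toolz 15 x med mm -6.0 34
toolz 30 x med mm -6.8 10
```

>>> move_arm(increments=[{"xyz":[-8,0,0],"roll":0,"grip":0},{"xyz":[-8,0,1],"roll":0,"grip":0},{"xyz":[-9,0,1],"roll":0,"grip":0},{"xyz":[-9,0,3],"roll":0,"grip":0},{"xyz":[0,0,0],"roll":0,"grip":0}])

```text
time_s: 12.93
position: [0.5076, -0.1128, 0.0948]
tcp_rot: [[0.923, 0.384, -0.001], [0.384, -0.923, 0.0], [-0.001, -0.001, -1.0]]
force: [0.2, 2.5, 0.6]
opening: 0.463
grasp_force: 30.0
```

```bash
python3 look.py piv1
```

```text
[ 0.5076 -0.1128  0.0948] 0.46272861936797655 30.003975578583777 [0.2 2.5 0.6]
crop origin 199 180
0.83 456 tool frame min/max mm [-14. -19. -73.] [28. 20. 32.]
toolz -75 x med mm -9.7 152
toolz -60 x med mm -7.7 100
toolz -45 x med mm -0.6 50
toolz -30 x med mm 6.9 28
toolz -15 x med mm 9.9 81
toolz 0 x med mm 17.3 17
toolz 15 x med mm 23.3 25
```

View pics/piv1.png

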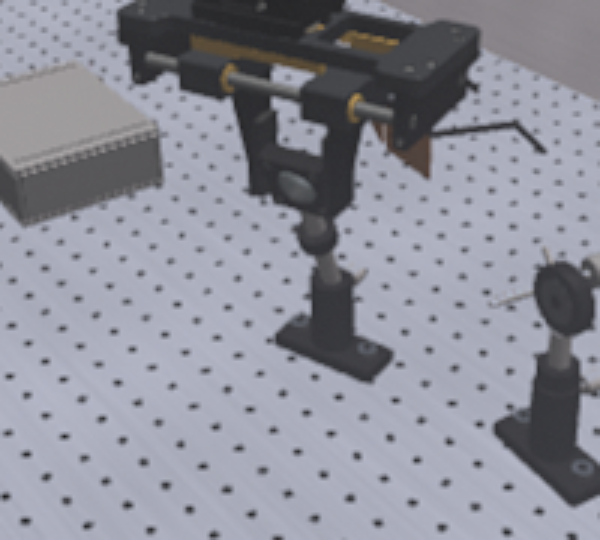

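Pivoting works: the lens plate at (297,180) now leans, the post slanting to the holder mouth at (330,270). Continuing along the arc.

>>> move_arm(increments=[{"xyz":[-7,0,3],"roll":0,"grip":0},{"xyz":[-7,0,3],"roll":0,"grip":0},{"xyz":[-6,0,4],"roll":0,"grip":0},{"xyz":[-6,0,4],"roll":0,"grip":0},{"xyz":[-5,0,4],"roll":0,"grip":0}])

```text
time_s: 13.45
position: [0.48, -0.1248, 0.0764]
tcp_rot: [[0.923, 0.385, -0.001], [0.385, -0.923, -0.0], [-0.001, -0.0, -1.0]]
force: [0.4, 2.8, 3.7]
opening: 0.462
grasp_force: 30.0
```

>>> move_arm(increments=[{"xyz":[-5,0,4],"roll":0,"grip":0},{"xyz":[-5,0,4],"roll":0,"grip":0},{"xyz":[-5,0,5],"roll":0,"grip":0},{"xyz":[-5,0,5],"roll":0,"grip":0},{"xyz":[-4,0,5],"roll":0,"grip":0}])

```text
time_s: 13.87
position: [0.459, -0.1342, 0.0532]
tcp_rot: [[0.923, 0.384, 0.001], [0.384, -0.923, -0.001], [0.001, 0.001, -1.0]]
force: [2.3, 2.7, 0.7]
opening: 0.464
grasp_force: 30.0
```

```bash
python3 look.py piv2
```

```text
[ 0.459  -0.1342  0.0532] 0.4644645813902614 29.998861507046968 [2.3 2.7 0.7]
crop origin 185 216
0.73 181 tool frame min/max mm [-17. -18. -68.] [ 82.  20. -14.]
toolz -75 x med mm -12.0 132
toolz -60 x med mm -13.6 31
toolz -45 x med mm 51.7 5
toolz -30 x med mm 68.2 11
```

>>> move_arm(increments=[{"xyz":[-8,0,-5],"roll":0,"grip":0},{"xyz":[-8,0,-8],"roll":0,"grip":0},{"xyz":[0,0,-15],"roll":0,"grip":0},{"xyz":[0,0,-25],"roll":0,"grip":0},{"xyz":[0,0,-25],"roll":0,"grip":0}])

```text
time_s: 14.38
position: [0.4416, -0.1396, 0.1324]
tcp_rot: [[0.923, 0.384, -0.004], [0.384, -0.923, 0.001], [-0.003, -0.003, -1.0]]
force: [1.5, -1.1, -2.1]
opening: 0.46
grasp_force: 30.0
```

>>> move_arm(increments=[{"xyz":[0,0,-25],"roll":0,"grip":0},{"xyz":[0,0,-20],"roll":0,"grip":0},{"xyz":[0,0,-15],"roll":0,"grip":0},{"xyz":[0,0,0],"roll":0,"grip":0},{"xyz":[0,0,0],"roll":0,"grip":0}])

```text
time_s: 14.8
position: [0.4432, -0.1401, 0.1925]
tcp_rot: [[0.923, 0.384, 0.001], [0.384, -0.923, -0.001], [0.0, 0.001, -1.0]]
force: [0.1, 0.6, -1.9]
opening: 0.461
grasp_force: 30.0
```

```bash
python3 look.py fin
python3 - <<'E'
from h import *
s=bot.read_state();p=s["position"];T=s["tcp_rot"]
for c in ["side","scene","wrist"]:
    P=cloud(c,bot.capture(c)[1]); L=(P-p)@T
    q=L[(abs(L[:,1])<.009)&(L[:,0]>.02)&(L[:,0]<.1)&(L[:,2]>-.08)&(L[:,2]<.05)]  # post
    if len(q)>20:
        f=np.polyfit(q[:,0],q[:,2],1); print(c,len(q),"post slope deg below level",np.degrees(np.arctan(f[0])).round(1),q.max(0).round(3))
    g=L[(abs(L[:,1])<.02)&(abs(L[:,0])<.03)&(L[:,2]>-.1)&(L[:,2]<-.02)]; print(c,"plate z world",(p[2]-g[:,2]).min().round(3) if len(g) else None,(p[2]-g[:,2]).max().round(3) if len(g) else None)
    l=P[(P[:,0]>.46)&(P[:,0]<.56)&(abs(P[:,1]-.24)<.05)&(P[:,2]>.03)&(P[:,2]<.1)]; print(c,"lid z",np.percentile(l[:,2],[5,50,95]).round(4) if len(l) else None)
E
```

```text
[ 0.4432 -0.1401  0.1925] 0.461356624218647 29.98965269420296 [ 0.1  0.6 -1.9]
crop origin 174 148
0.81 183 tool frame min/max mm [-17. -20. -66.] [ 80.  20. -12.]
toolz -75 x med mm -13.2 104
toolz -60 x med mm -15.3 46
toolz -45 x med mm 47.3 7
toolz -30 x med mm 66.4 21
toolz -15 x med mm 76.0 5
side 76 post slope deg below level 34.0 [ 0.087  0.009 -0.005]
side plate z world 0.233 0.27
side lid z [0.0483 0.0497 0.0511]
scene 178 post slope deg below level 28.9 [ 0.091  0.009 -0.008]
scene plate z world 0.23 0.283
scene lid z [0.05   0.0527 0.055 ]
wrist 4530 post slope deg below level 28.2 [ 0.09   0.009 -0.01 ]
wrist plate z world 0.23 0.282
wrist lid z [0.0499 0.0509 0.0519]
```

View pics/fin.png

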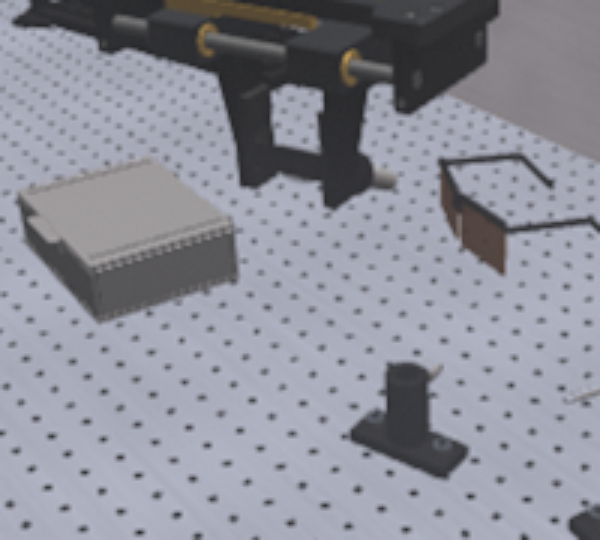

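The post points back, about 30° below level, so the lens front looks about 60° down. The lens is about 0.24 m up, the lid is flat, and nothing touches the lens but the gripper. Handing in.

>>> move_arm(increments=[{"xyz":[0,0,0],"roll":0,"grip":0},{"xyz":[0,0,0],"roll":0,"grip":0},{"xyz":[0,0,0],"roll":0,"grip":0}])

```text
time_s: 15.3
position: [0.4439, -0.1397, 0.1913]
tcp_rot: [[0.923, 0.385, -0.001], [0.385, -0.923, 0.001], [-0.001, -0.001, -1.0]]
force: [0.4, 0.3, -1.7]
opening: 0.463
grasp_force: 30.0
```

```bash
python3 -c "
from rig import bot
print(bot.hand_in())"
```

```text
the job is handed in; nothing more can be done
None
```

I handed the job in with the lid shut and the lens held still about 0.24 m above the table, its front about 60° below level; hand-in gave back no verdict.

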